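# Load the paint shaker and press the flask down in its sprung ring

## Task

Load the paint shaker: stand the two small round paint pots that are on the table upright in the two empty cups of its sprung head, one after the other, and only then set the round flask upright in the steel ring in the middle and press it down until the spring is fully compressed. Finish while still gripping the flask and holding it pressed down; do not let go. Leave the two pots already in the shaker in their cups, and everything else on the table where it is.

Things in the scene. Friction and masses are not known exactly. Their poses are not given: they have to be found in the camera images.
- mixer: Paint shaker, fixed to the table: a grey square housing 150 x 150 x 36 mm, with a round aluminium head (170 mm diameter, its top face 61 mm above the table when up) on a coil spring. The head carries one steel ring in the middle and four black cups round it, 64 mm from the middle and 90 degrees apart. Origin: centre of the housing's underside, z up; empty cups lie along its +y and -y, filled ones along +x and -x.
- head (a joint): How far the sprung head is pushed down, in m: 0 = up, 0.014 = fully down on its stop. The whole head (ring, cups, what stands in them) moves straight down. The spring is preloaded; the weight of pots and flask hardly moves it; bringing it fully down by the flask takes a push of about 10 to 12 N.
- ring (a point): Centre of the upper edge of the steel ring in the middle of the head (rides with the head; 85 mm above the table when up). Ring inside diameter 52 mm, outside 62 mm, it stands 24 mm above the head's top face. The flask's round belly sits on the ring's upper inner edge and centres itself; the flask's middle (flask_center) is then 40 mm above this point.
- flask_center (a point): Round brown glass flask with a straight black screw cap, 112 mm tall, about 140 g. This point is on its axis, half-way up (56 mm above its foot). Foot 36 mm diameter; belly a ball of 66 mm diameter, its centre 36 mm above the foot and its top 69 mm above the foot; neck 24 mm diameter; the cap, 28 mm diameter, reaches from 78 to 112 mm above the foot: grip it there, its middle is 39 mm above this point. z along the axis, up.
- flask: The same flask; origin at the centre of its foot.
- cup_1 (a point): Centre of the mouth of an empty cup of the head (at the housing's +y; 73 mm above the table when the head is up). Cup inside diameter 34 mm, outside 40 mm, 12 mm deep. A seated pot's middle is 13 mm above this point.
- cup_2 (a point): Centre of the mouth of the other empty cup (at the housing's -y); same sizes.
- cup_3 (a point): Centre of the mouth of a filled cup (at the housing's +x); same sizes; pot_c stands in it.
- cup_4 (a point): Centre of the mouth of the other filled cup (at the housing's -x); pot_d stands in it.
- pot_a_center (a point): One of the two pots standing on the table: small straight round paint pot, 26 mm diameter, 50 mm tall, about 30 g, grey below with a white screw cap of the same diameter. The point is on its axis, half-way up (25 mm above its foot). Either pot may go in either empty cup; grip its upper half so that the fingers stay above the cup's rim.
- pot_b_center (a point): The other pot standing on the table, the same as pot_a; point half-way up.
- pot_c_center (a point): A pot of the same kind already standing in cup_3; to stay there.
- pot_d_center (a point): A pot of the same kind already standing in cup_4; to stay there.
- water_cup: Empty clear plastic cup, 66 mm diameter, 80 mm tall; origin at the centre of its foot. Leave alone.
- thinner: Square glass bottle 42 x 42 mm, 68 mm tall with a white cap; origin at the centre of its foot. Leave alone.
- sanding_block: Cork sanding block 40 x 90 x 25 mm; origin at the centre of its underside, long along y. Leave alone.
- tweezers: Steel tweezers lying flat, 110 mm long along x, 4 mm thick; origin in the middle underneath. Leave alone.
There are look-alikes about, which are no part of the job. Of the things that look like the flask, the smaller one is meant. What is shaped like the part that bears pot_b_center but black is not meant.

How it is judged:
On the way, in this order (a step that is already met when the one before it is completed fails the run):
1. both pots from the table stand in the two empty cups ((((horizontal distance between pot_a_center and cup_1 below 0.007 m and z of pot_a_center in the frame of cup_1 between 0.008 and 0.017 m and angle between pot_a_center's own z axis and vertical below 0.15 rad) and (horizontal distance between pot_b_center and cup_2 below 0.007 m and z of pot_b_center in the frame of cup_2 between 0.008 and 0.017 m and angle between pot_b_center's own z axis and vertical below 0.15 rad)) or ((horizontal distance between pot_a_center and cup_2 below 0.007 m and z of pot_a_center in the frame of cup_2 between 0.008 and 0.017 m and angle between pot_a_center's own z axis and vertical below 0.15 rad) and (horizontal distance between pot_b_center and cup_1 below 0.007 m and z of pot_b_center in the frame of cup_1 between 0.008 and 0.017 m and angle between pot_b_center's own z axis and vertical below 0.15 rad)))), for 0.2 s.
2. then the flask sits upright in the ring (horizontal distance between flask_center and ring below 0.007 m and z of flask_center in the frame of ring between 0.034 and 0.048 m and angle between flask_center's own z axis and vertical below 0.2 rad), for 0.1 s.
At the end, for the whole second after the job is handed in: All four pots stand upright in cups of their own (within 7 mm of the axis, 4 mm of seated); the flask sits upright in the ring (7 mm, 0.2 rad), touched by the fingers and bearing on the ring with over 6 N; the head is held down over 10.5 of its 14 mm (all of step 2 and (((horizontal distance between pot_a_center and cup_1 below 0.007 m and z of pot_a_center in the frame of cup_1 between 0.008 and 0.017 m and angle between pot_a_center's own z axis and vertical below 0.15 rad) and (horizontal distance between pot_b_center and cup_2 below 0.007 m and z of pot_b_center in the frame of cup_2 between 0.008 and 0.017 m and angle between pot_b_center's own z axis and vertical below 0.15 rad)) or ((horizontal distance between pot_a_center and cup_2 below 0.007 m and z of pot_a_center in the frame of cup_2 between 0.008 and 0.017 m and angle between pot_a_center's own z axis and vertical below 0.15 rad) and (horizontal distance between pot_b_center and cup_1 below 0.007 m and z of pot_b_center in the frame of cup_1 between 0.008 and 0.017 m and angle between pot_b_center's own z axis and vertical below 0.15 rad))) and horizontal distance between pot_c_center and cup_3 below 0.007 m and z of pot_c_center in the frame of cup_3 between 0.008 and 0.017 m and angle between each of pot_c_center, pot_d_center's own z axis and vertical below 0.15 rad and horizontal distance between pot_d_center and cup_4 below 0.007 m and z of pot_d_center in the frame of cup_4 between 0.008 and 0.017 m and value of joint head above 0.0105 m and contact force between flask and mixer above 6 N and contact force between the fingers and flask above 1 N); the arm keeps its last pose, push and grip.
It fails at once if something else on the table is pushed more than 30 mm (distance of any of water_cup, thinner, sanding_block, tweezers from where it was at the start of the episode above 0.03 m).
It also fails if it takes over 69 s, if anything falls off the work surface, if the arm or the gripper's body presses on something with over 40 N, if the wrist force passes 120 N, or if a joint passes its speed limit or range.

## Robot

A 6-joint arm with a two-finger parallel gripper is mounted at the origin on the work surface. World frame = base frame: x ahead of the robot, y to its left, z up, the work surface at z = 0. Lengths are in m, angles in rad, forces in N, time in s.
With the tool pointing down it reaches from about 0.35 to 0.85 m from the base axis. Payload 8.1 kg.
Tool frame: the origin (TCP) lies where the fingers leave the gripper's body, on its centre line; the fingertips stand 84 mm ahead of it and the grasp point (between the pads) lies 65 mm ahead of it; y points along the fingers, z is the direction in which the jaws open and shut, and the axes are right-handed (so a half turn about y gives the same grasp; the last joint's range is limited). The gripper opens to 93 mm and grips with 3 to 60 N. Pads are 15 mm wide; open, the fingers measure 128 mm over their backs; the gripper's body (75 mm by 188 mm) begins 65 mm behind the grasp point.
Start: joints at [-1.252, 0.13, 1.488, -0, 1.523, -0.085], TCP at [0.236, -0.552, 0.303] pointing down, gripper open.
Joint ranges: [-2.96, 2.96], [-0.89, 2.26], [0.02, 2.5], [-1.34, 4.48], [0, 2.73], [-2.66, 2.66]. Speed limits (rad/s): [2.39, 2.39, 2.79, 3.14, 3.14, 3.14].

## Interface

Orientations are given as [roll, pitch, yaw] about the fixed x, y, z axes, in that order (R = Rz(yaw) Ry(pitch) Rx(roll)).
In Python, from cell import * gives the robot as it stands.
- The arm moves only by the shell command python3 -m handwheel 'ROWS' [FORCE]. ROWS is JSON, a list of rows, each a list of 3 entries, a list of its own where there are three numbers: the opening in per cent of the stroke, from 0 (shut) to 100 (fully open), then the shift along the tool's x, y, z each as a share of 100 cm, from -1 to 1, then the turn, a rotation vector about the tool's x, y, z each as a share of 2 rad, from -1 to 1. In form: [[claw, [dx, dy, dz], [rx, ry, rz]], ...]. A call has 1 to 8 rows; each row shifts and turns the commanded pose from where the row before left it, along the tool's axes as they then stand; what a row does not reach is not made up. A row lasts 1/8 s, in which the tool goes at most 62.5 mm and 10.7 degrees, less where a joint would pass 70% of its speed; a pose out of reach is approached as far as the arm can. A call with a number of a shift or a turn outside -1 to 1 is refused whole. A call with a gripper value outside its range is refused whole. The fingers move at their own pace and stop on an object; FORCE is the grip in N (left out, the last holds). Time passes only in rows, so rows that do not move let the fingers close. It gives the time, the measured TCP pose, the force and the opening at its end, in the units of the state.
- state(): the state, without advancing time (a new reading comes with each control period).
- camera(name): name is "scene" or "top" or "wrist"; returns a dict with "pixels" (420x560x3 uint8, blue, green, red), "depth" (420x560 float32, m along the optical axis (not along the pixel's ray), 0 where there is no reading), "vfov" (degrees; the focal length in pixels is half the picture's height over the tangent of half this angle, whatever the lens; pixels are square), "cx", "cy" (the principal point, pixels), "k1" (the pictures are not rectified: a ray, as slopes to the right and down, at radius r is drawn at 1 + k1 r^2 times it, then the intrinsics apply), "position" and "orientation" of the camera in the world. Camera axes: x right, y up, looking along -z (the intrinsics and any distortion apply to the point x, -y, -z); pixel columns grow to the right and rows downward; lengths in m; the calibration is good to about 2 mm. A picture is of the moment at which its call begins.
- close_job(): hands the job in, once; it reports no verdict.
The state is a dict: "time": time; "joint_pos": joint angles; "joint_velocities": joint speeds; "tau": joint torques, N m; "tcp_pos": TCP position; "eef_rot": TCP orientation; "ft_force": force on the tool from outside, world axes, zero at the start; "torque": the same for the moment, N m; "opening": finger opening in m.
Only numpy, scipy, OpenCV 4.12 (cv2) and the standard library are available. Lean on these libraries where they do the work, as an engineer would, in place of code of your own. Each camera call takes 0.05 s, during which the arm holds its last target.

## Working session

There is one attempt and no reset: what is moved stays moved. The work goes in short steps, Python scripts to look and compute and a shell command to move; the robot and the scene stay as the last step left them, time stands still between calls to the robot, and variables do not carry over. Pictures are saved under pics/ and viewed, and the job is handed in when it is done.

```bash
ls; mkdir -p pics
python3 - <<'E'
from cell import *
import cv2
print(state())
for n in ["scene","top","wrist"]:
    c=camera(n); cv2.imwrite(f"pics/{n}0.png",c["pixels"]); print(n,{k:v for k,v in c.items() if k not in("pixels","depth")}, c["depth"].min(),c["depth"].max())
E
```

```text
pics
{'time': 0.0, 'joint_pos': array([-1.25241191e+00,  1.31156670e-01,  1.48927520e+00, -9.49349976e-06,
        1.52299561e+00, -8.54067082e-02]), 'joint_velocities': array([-0.00043679, -0.00087178, -0.00110457, -0.00131442,  0.00011611,
        0.00237016]), 'tau': array([-5.76424791e-04, -5.59830809e+01, -4.91771221e+01,  7.68589578e-02,
        3.55594454e-02, -1.43476900e-04]), 'tcp_pos': array([ 0.23562831, -0.55134509,  0.30169223]), 'eef_rot': array([-1.57262527e+00,  1.47068415e-04, -2.73780120e+00]), 'ft_force': array([-1.13466206,  0.42968279,  0.52310006]), 'torque': array([ 0.03327675, -0.030054  ,  0.01981175]), 'opening': 0.09289393585432287}
scene {'vfov': 56.871816794429314, 'cx': 277.05810994783224, 'cy': 201.69648270162475, 'k1': -0.016164466458380596, 'position': array([0.85489966, 0.37209616, 0.75543908]), 'orientation': array([0.64353763, 0.01274675, 2.38517656])} 0.0 2.8433864
top {'vfov': 45.40154889498604, 'cx': 265.01996760770237, 'cy': 212.66163524576666, 'k1': -0.09975943177654241, 'position': array([0.40577416, 0.01038837, 1.43407304]), 'orientation': array([ 0.0688266 , -0.00947177, -1.5699792 ])} 0.0 2.2745316
wrist {'vfov': 64.8375290239759, 'cx': 279.29165022353516, 'cy': 212.6765286142369, 'k1': -0.05851623966704563, 'position': array([ 0.29895175, -0.52290368,  0.38189544]), 'orientation': array([-2.54219498e-01,  8.50381245e-04, -1.16821531e+00])} 0.0 1.343749
```

View pics/scene0.png

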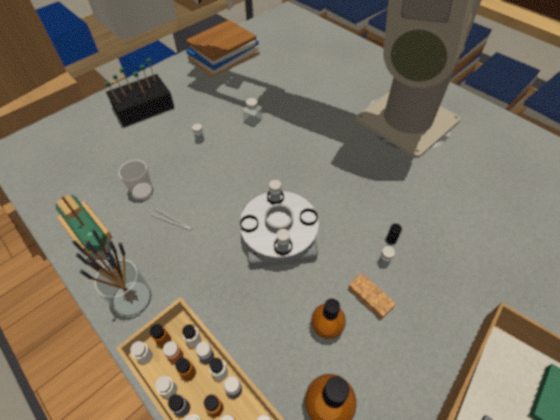

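View pics/top0.png

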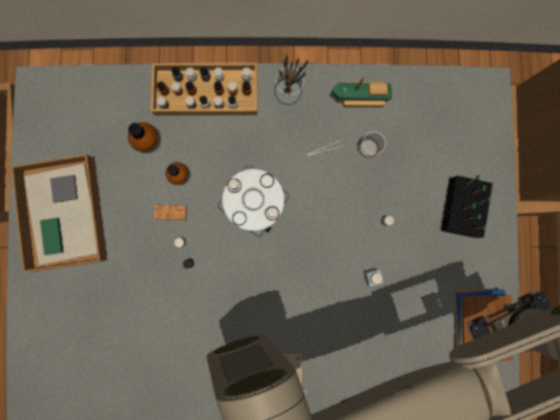

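View pics/wrist0.png

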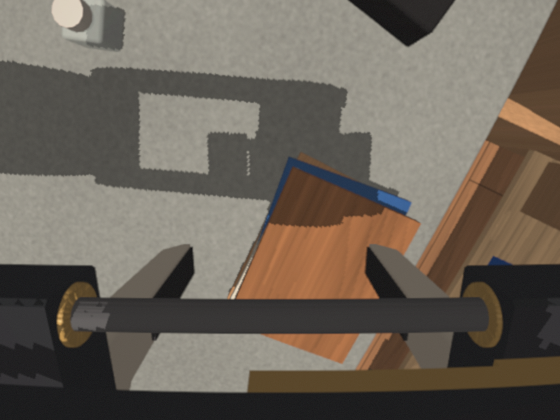

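```bash
cat > h.py <<'E'
from cell import *
import cv2, numpy as np
from scipy.spatial.transform import Rotation as R
def K(c):
    h=c["pixels"].shape[0]; f=h/2/np.tan(np.radians(c["vfov"])/2)
    return np.array([[f,0,c["cx"]],[0,f,c["cy"]],[0,0,1.]])
def pose(c): return np.array(c["position"]), R.from_euler("xyz",c["orientation"]).as_matrix()
def slopes(c,uv):
    return cv2.undistortPoints(np.array(uv,float).reshape(-1,1,2),K(c),np.array([c["k1"],0,0,0.])).reshape(-1,2)
def rays(c,uv):
    s=slopes(c,uv); p,M=pose(c)
    return p,(np.c_[s[:,0],-s[:,1],-np.ones(len(s))])@M.T
def plane(c,uv,z):
    p,d=rays(c,uv); return p+d*((z-p[2])/d[:,2])[:,None]
def dpts(c,uv):
    uv=np.array(uv).reshape(-1,2); p,d=rays(c,uv); return p+d*c["depth"][uv[:,1].astype(int),uv[:,0].astype(int)][:,None]
def proj(c,P):
    p,M=pose(c); q=(np.atleast_2d(P)-p)@M; s=np.c_[q[:,0]/-q[:,2],-q[:,1]/-q[:,2]]
    r2=(s**2).sum(1,keepdims=True); s=s*(1+c["k1"]*r2); k=K(c); return s*k[0,0]+k[:2,2]
def cloud(c):
    v,u=np.nonzero(c["depth"]>0); return np.c_[u,v],dpts(c,np.c_[u,v])
E
python3 - <<'E'
from h import *
t=camera("top"); s=camera("scene"); 
import pickle; pickle.dump((t,s),open("ts.pkl","wb"))
a=cv2.resize(t["pixels"][120:290,110:280],None,fx=3.5,fy=3.5,interpolation=cv2.INTER_CUBIC); cv2.imwrite("pics/t1.png",a)
a=cv2.resize(s["pixels"][160:400,220:420],None,fx=2.5,fy=2.5,interpolation=cv2.INTER_CUBIC)
b=cv2.resize(s["pixels"][80:200,150:290],None,fx=2.,fy=2.,interpolation=cv2.INTER_CUBIC)
o=np.zeros((600,800,3),np.uint8);o[:,:500]=a;o[:240,510:790]=b; cv2.imwrite("pics/s1.png",o)
for n,c,pts in(("top",t,[(389,220),(179,242),(188,263),(177,173),(143,137),(254,199),(267,181),(239,218),(234,186),(273,213)]),("scene",s,[(198,128),(388,251),(394,230),(332,306),(335,388)])):
    print(n);print(np.c_[np.array(pts),dpts(c,pts).round(3)])
E
```

```text
top
[[ 3.89e+02  2.20e+02  4.81e-01 -3.48e-01  4.90e-02]
 [ 1.79e+02  2.42e+02  4.20e-01  2.34e-01  5.10e-02]
 [ 1.88e+02  2.63e+02  3.62e-01  2.09e-01  5.40e-02]
 [ 1.77e+02  1.73e+02  6.05e-01  2.35e-01  9.50e-02]
 [ 1.43e+02  1.37e+02  7.02e-01  3.27e-01  1.05e-01]
 [ 2.54e+02  1.99e+02  5.38e-01  2.80e-02  6.00e-02]
 [ 2.67e+02  1.81e+02  5.88e-01 -8.00e-03  5.80e-02]
 [ 2.39e+02  2.18e+02  4.86e-01  6.90e-02  5.90e-02]
 [ 2.34e+02  1.86e+02  5.68e-01  8.00e-02  1.11e-01]
 [ 2.73e+02  2.13e+02  4.96e-01 -2.30e-02  1.09e-01]]
scene
[[ 1.98e+02  1.28e+02  4.82e-01 -3.43e-01  5.10e-02]
 [ 3.88e+02  2.51e+02  4.19e-01  2.33e-01  4.80e-02]
 [ 3.94e+02  2.30e+02  3.71e-01  2.11e-01  5.30e-02]
 [ 3.32e+02  3.06e+02  6.16e-01  2.45e-01  1.13e-01]
 [ 3.35e+02  3.88e+02  7.17e-01  3.37e-01  1.45e-01]]
```

View pics/t1.png

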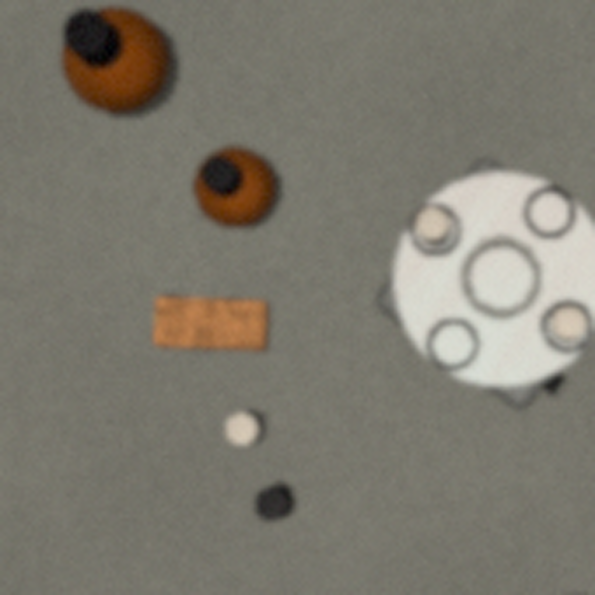

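View pics/s1.png

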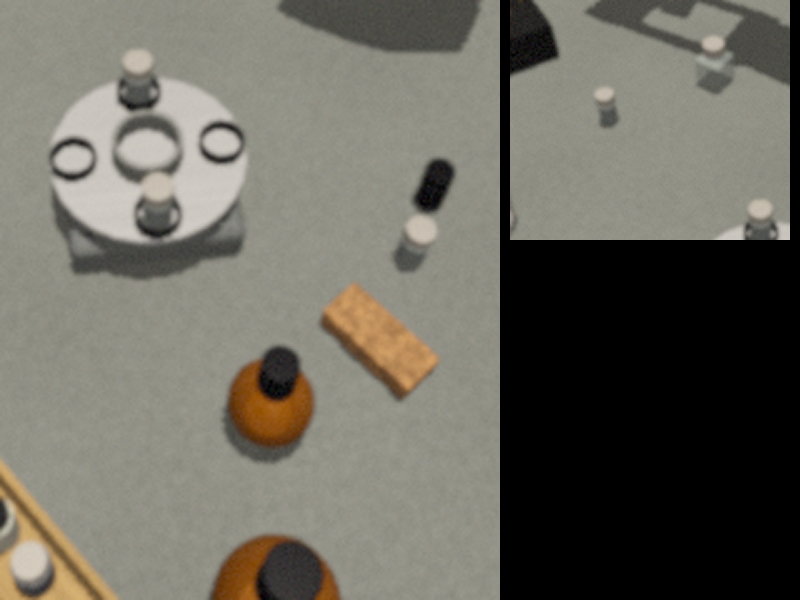

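Run:
```python
from h import *
import pickle
t,s=pickle.load(open("ts.pkl","rb"))
def topdisc(c,uv,z,rad=14,col="w",tol=None):
    g=c["pixels"].astype(int); x,y=uv
    v,u=np.mgrid[y-rad:y+rad+1,x-rad:x+rad+1]; 
    P=dpts(c,np.c_[u.ravel(),v.ravel()]); px=g[v.ravel(),u.ravel()]
    m=abs(P[:,2]-z)<0.009
    if col=="w": m&=(px[:,2]>150)
    else: m&=px.max(1)<70
    return c,m,np.c_[u.ravel(),v.ravel()],P
for name,z,pt,ps,col in [("potA",.05,(389,220),(198,128),"w"),("potB",.05,(179,242),(388,251),"w"),("black",.05,(188,263),(394,230),"k"),("seat1",.111,(234,186),(283,234),"w"),("seat2",.111,(273,213),(275,187),"w"),("flask",.112,(174,170),(332,304),"k")]:
    for c,uv in((t,pt),(s,ps)):
        c,m,U,P=topdisc(c,uv,z,12,col)
        if m.sum()<4: print(name,"few",m.sum());continue
        e=plane(c,U[m],z); (q,r)=cv2.minEnclosingCircle(e[:,:2].astype(np.float32))
        print(name,m.sum(),"mean",e[:,:2].mean(0).round(4),"mec",np.round(q,4),round(r,4),"cloud",P[m].mean(0).round(4), np.ptp(P[m][:,2]).round(3))
```

```text
potA 66 mean [ 0.4809 -0.348 ] mec [ 0.4812 -0.3478] 0.0127 cloud [ 0.481  -0.3483  0.049 ] 0.013
potA 53 mean [ 0.4807 -0.3505] mec [ 0.4806 -0.3509] 0.014 cloud [ 0.4815 -0.3491  0.0514] 0.007
potB 61 mean [0.4196 0.2358] mec [0.4198 0.2345] 0.0125 cloud [0.4196 0.2357 0.05  ] 0.014
potB 105 mean [0.421 0.233] mec [0.4213 0.2331] 0.0132 cloud [0.4211 0.233  0.0503] 0.007
black 63 mean [0.361 0.21 ] mec [0.361  0.2101] 0.0123 cloud [0.3609 0.2101 0.0494] 0.012
black 94 mean [0.3653 0.2109] mec [0.3655 0.2106] 0.0144 cloud [0.365  0.2108 0.0495] 0.011
seat1 71 mean [0.5748 0.0816] mec [0.5744 0.0816] 0.0127 cloud [0.5749 0.0816 0.1103] 0.011
seat1 121 mean [0.5753 0.0808] mec [0.5755 0.081 ] 0.0132 cloud [0.5756 0.0811 0.1116] 0.009
seat2 70 mean [ 0.4992 -0.0216] mec [ 0.499  -0.0218] 0.0124 cloud [ 0.4993 -0.0216  0.1102] 0.013
seat2 89 mean [ 0.4996 -0.0225] mec [ 0.4999 -0.0226] 0.0133 cloud [ 0.5001 -0.0219  0.1119] 0.007
flask 80 mean [0.6129 0.2446] mec [0.6129 0.2452] 0.014 cloud [0.613  0.2446 0.1117] 0.013
flask 188 mean [0.6175 0.2448] mec [0.618  0.2438] 0.0147 cloud [0.6173 0.2448 0.1116] 0.012
```

Candidates:
- **Pots:** white standing pots at top (389,220) and (179,242). Not meant: the black pot (188,263), the thinner's white cap (376,279), the tray pots around (205,88), and the seated pots (234,186) and (273,213).
- **Flasks:** the smaller at (177,173) is meant, not the larger at (143,137).

The crops agree with this. The seated pots are 128 mm apart, as they should be. That puts the mixer centre at (0.537, 0.030) and the empty cups at (0.589, -0.008) and (0.486, 0.067).

```bash
cat > d.py <<'E'
import sys
from h import *
def go(x,y,z,jaw=None):
    s=state(); M=R.from_euler("xyz",s["eef_rot"]).as_matrix(); d=np.array([x,y,z])-s["tcp_pos"]
    print("t",round(s["time"],2),"tcp",s["tcp_pos"].round(4),"rot",s["eef_rot"].round(4),"open",round(s["opening"],4),"F",s["ft_force"].round(1))
    print("tool shift",(M.T@d).round(4),"jaw angle",np.arctan2(M[1,2],M[0,2]).round(4), "down",M[:,1].round(4))
    if jaw is not None:
        c,q=np.cos(jaw),np.sin(jaw); T=np.array([[q,0,c],[-c,0,q],[0,-1,0]]).astype(float)
        assert np.linalg.det(T)>0
        rv=R.from_matrix(M.T@T).as_rotvec(); print("turn share",(rv/2).round(4))
if __name__=="__main__": go(*map(float,sys.argv[1:]))
E
python3 -m handwheel '[[60,[-0.038,0.006,-0.011],[0,0,0]],[60,[-0.038,0.006,-0.011],[0,0,0]],[60,[-0.038,0.006,-0.011],[0,0,0]],[60,[-0.038,0.006,-0.011],[0,0,0]],[60,[-0.038,0.006,-0.011],[0,0,0]],[60,[-0.038,0.006,-0.011],[0,0,0]],[60,[-0.038,0.006,-0.011],[0,0,0]],[60,[-0.038,0.006,-0.011],[0,0,0]]]' 15
python3 d.py 0.481 -0.349 0.103 -1.167
python3 - <<'E'
from h import *
w=camera("wrist"); cv2.imwrite("pics/w1.png",w["pixels"])
print(proj(w,[[.481,-.349,.05]]))
E
```

```text
time: 1.25
tcp_pos: [0.4816, -0.3504, 0.2545]
eef_rot: [-1.571, -0.0, -2.738]
ft_force: [-0.1, -0.4, 0.9]
opening: 0.0558
t 1.25 tcp [ 0.4816 -0.3504  0.2545] rot [-1.5708e+00 -1.0000e-04 -2.7378e+00] open 0.0558 F [-0.1 -0.4  0.9]
tool shift [-0.      0.1515 -0.0015] jaw angle -1.167 down [-1.e-04  0.e+00 -1.e+00]
turn share [ 0. -0.  0.]
[[279.02953186 207.68815633]]
```

View pics/w1.png

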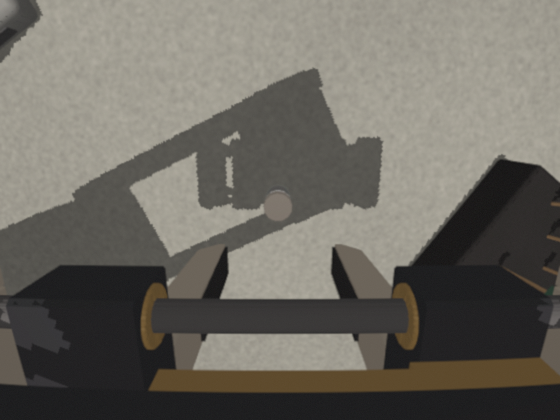

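The wrist view shows the pot's white cap centred at (278,207), against a predicted (279,208), so the position is right. I'll descend and grip.

```bash
python3 -m handwheel '[[60,[0,0.03,-0.0015],[0,0,0]],[60,[0,0.03,0],[0,0,0]],[60,[0,0.03,0],[0,0,0]],[60,[0,0.03,0],[0,0,0]],[60,[0,0.02,0],[0,0,0]],[60,[0,0.012,0],[0,0,0]],[60,[0,0,0],[0,0,0]]]' 15
python3 -m handwheel '[[0,[0,0,0],[0,0,0]],[0,[0,0,0],[0,0,0]],[0,[0,0,0],[0,0,0]],[0,[0,0,0],[0,0,0]],[0,[0,0,0],[0,0,0]],[0,[0,0,0],[0,0,0]]]' 15
python3 d.py 0.5889 -0.0082 0.23 -2.202
```

```text
time: 2.17
tcp_pos: [0.4799, -0.3498, 0.1022]
eef_rot: [-1.572, -0.001, -2.738]
ft_force: [0.2, 0.2, -0.8]
opening: 0.0558
time: 2.92
tcp_pos: [0.4804, -0.3502, 0.1033]
eef_rot: [-1.57, 0.0, -2.738]
ft_force: [-0.6, 0.2, 4.6]
opening: 0.0257
t 2.92 tcp [ 0.4804 -0.3502  0.1033] rot [-1.5701e+00  4.0000e-04 -2.7378e+00] open 0.0257 F [-0.6  0.2  4.6]
tool shift [-0.2342 -0.1268 -0.2718] jaw angle -1.167 down [ 6.e-04 -5.e-04 -1.e+00]
turn share [-2.000e-04  5.175e-01 -4.000e-04]
```

```bash
python3 -m handwheel '[[0,[0,-0.032,0],[0,0,0]],[0,[0,-0.032,0],[0,0,0]],[0,[0,-0.032,0],[0,0,0]],[0,[0,-0.032,0],[0,0,0]]]'
python3 -m handwheel '[[0,[-0.03,0,-0.034],[0,0,0]],[0,[-0.03,0,-0.034],[0,0,0]],[0,[-0.03,0,-0.034],[0,0,0]],[0,[-0.03,0,-0.034],[0,0,0]],[0,[-0.03,0,-0.034],[0,0,0]],[0,[-0.03,0,-0.034],[0,0,0]],[0,[-0.03,0,-0.034],[0,0,0]],[0,[-0.024,0,-0.034],[0,0,0]]]'
python3 -m handwheel '[[0,[0,0,0],[0,0.0865,0]],[0,[0,0,0],[0,0.0865,0]],[0,[0,0,0],[0,0.0865,0]],[0,[0,0,0],[0,0.0865,0]],[0,[0,0,0],[0,0.0865,0]],[0,[0,0,0],[0,0.0865,0]],[0,[0,0,0],[0,0,0]]]'
python3 d.py 0.5889 -0.0082 0.23 -2.202
python3 - <<'E'
from h import *
for n in("top","scene","wrist"):
    w=camera(n); cv2.imwrite(f"pics/{n}2.png",w["pixels"])
    print(n,proj(w,[[.5889,-.0082,.073],[.4856,.0674,.073]]))
E
```

```text
time: 3.42
tcp_pos: [0.4798, -0.3498, 0.2311]
eef_rot: [-1.572, -0.0, -2.738]
ft_force: [0.7, 0.3, -0.8]
opening: 0.0259
time: 4.42
tcp_pos: [0.5886, -0.0064, 0.2302]
eef_rot: [-1.571, -0.001, -2.738]
ft_force: [0.0, -1.2, 0.0]
opening: 0.0259
time: 5.3
tcp_pos: [0.5882, -0.0079, 0.2302]
eef_rot: [-1.57, -0.001, 2.508]
ft_force: [-0.1, 0.0, -1.0]
opening: 0.0256
t 5.3 tcp [ 0.5882 -0.0079  0.2302] rot [-1.5704e+00 -8.0000e-04  2.5084e+00] open 0.0256 F [-0.1  0.  -1. ]
tool shift [-0.0007  0.0002 -0.0002] jaw angle -2.204 down [-9.e-04  1.e-04 -1.e+00]
turn share [-0.0002 -0.001   0.0004]
top [[267.16015408 180.05314526]
 [239.30130038 217.77311581]]
scene [[249.30530357 221.8165354 ]
 [308.89102638 215.21815014]]
wrist [[279.94732375 220.326083  ]
 [279.78926057 364.34566084]]
```

View pics/scene2.png

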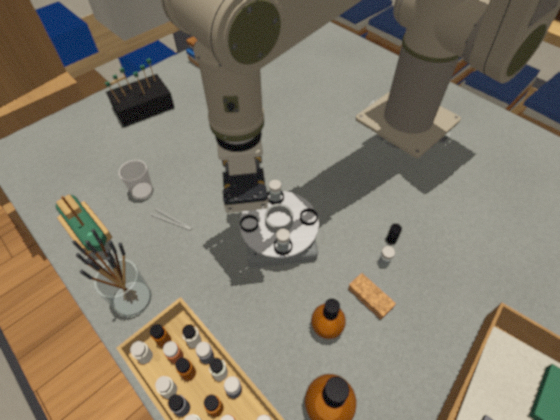

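View pics/wrist2.png

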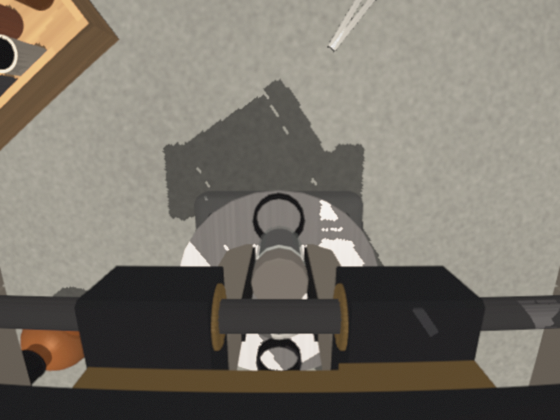

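Run:
```python
from h import *
w=camera("wrist"); s=state()
print("pot top pred",proj(w,[[s["tcp_pos"][0],s["tcp_pos"][1],.177]]))
a=np.linspace(0,6.28,60)
im=w["pixels"].copy(); im=cv2.resize(im[170:340,190:370],None,fx=3.3,fy=3.3,interpolation=cv2.INTER_CUBIC)
def dr(P,col):
    q=((proj(w,P)-[190,170])*3.3).astype(int); cv2.polylines(im,[q.reshape(-1,1,2)],False,col,1)
for r,c in((.017,(0,255,0)),(.020,(0,0,255))): dr(np.c_[.5889+r*np.cos(a),-.0082+r*np.sin(a),.073+0*a],c)
dr(np.c_[s["tcp_pos"][0]+.013*np.cos(a),s["tcp_pos"][1]+.013*np.sin(a),.177+0*a],(255,0,0))
dr(np.c_[s["tcp_pos"][0]+.013*np.cos(a),s["tcp_pos"][1]+.013*np.sin(a),.127+0*a],(255,0,0))
cv2.imwrite("pics/w3.png",im)
```

```text
pot top pred [[280.78376975 285.79844284]]
```

View pics/w3.png

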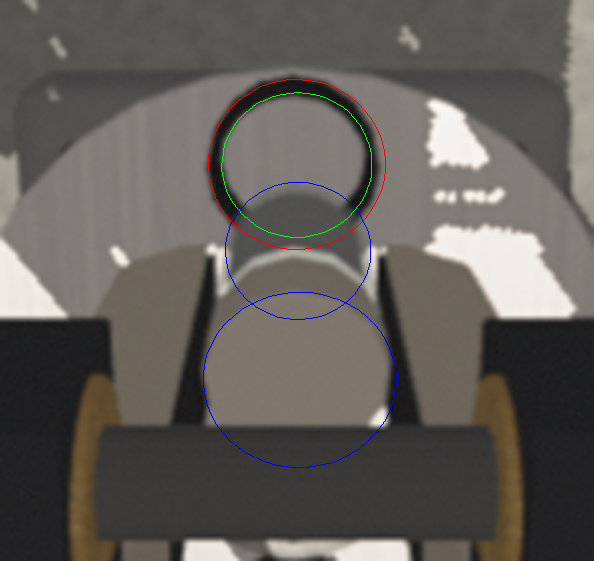

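Run:
```python
from h import *
w=camera("wrist"); s=state(); print(s["tcp_pos"],s["opening"])
uv=[(u,v) for u in (266,272,280,288,294) for v in range(226,302,5)]
P=dpts(w,uv); M=R.from_euler("xyz",s["eef_rot"]).as_matrix(); L=(P-s["tcp_pos"])@M
for a,b,c in zip(uv,P,L):
    if a[0] in(266,280,294): print(a,b.round(4),"tool",c.round(4),w["pixels"][a[1],a[0]])
```

```text
[ 0.58841794 -0.00795424  0.23062902] 0.025752016739986127
(266, 226) [0.5887 0.0057 0.0598] tool [ 0.0078  0.1708 -0.0112] [122 127 133]
(266, 231) [ 0.6012 -0.0069  0.1276] tool [-0.0097  0.1031 -0.0084] [110 115 116]
(266, 236) [ 0.6012 -0.0074  0.1377] tool [-0.01   0.093 -0.008] [79 81 81]
(266, 241) [ 0.6016 -0.0082  0.1482] tool [-0.0108  0.0824 -0.0076] [78 80 82]
(266, 246) [ 0.6015 -0.0085  0.1558] tool [-0.0109  0.0748 -0.0073] [78 80 81]
(266, 251) [ 0.6014 -0.0088  0.1629] tool [-0.011   0.0677 -0.007 ] [119 126 130]
(266, 256) [ 0.6015 -0.0092  0.1701] tool [-0.0114  0.0605 -0.0067] [ 93 101 107]
(266, 261) [ 0.6012 -0.0092  0.1751] tool [-0.011   0.0555 -0.0065] [103 112 119]
(266, 266) [ 0.5994 -0.0079  0.1757] tool [-0.0089  0.0549 -0.0065] [108 117 126]
(266, 271) [ 0.5973 -0.0062  0.1749] tool [-0.0061  0.0557 -0.0066] [108 117 126]
(266, 276) [ 0.5954 -0.0048  0.1751] tool [-0.0038  0.0555 -0.0066] [109 117 127]
(266, 281) [ 0.5936 -0.0035  0.1755] tool [-0.0016  0.0551 -0.0066] [108 117 126]
(266, 286) [ 0.5916 -0.002   0.1755] tool [ 0.0009  0.0551 -0.0067] [110
[... 2140 characters left out ...]
89  0.1742] tool [-0.0106  0.0564  0.0058] [ 95 103 111]
(294, 266) [ 0.5919 -0.0177  0.1751] tool [-0.0086  0.0555  0.0058] [108 117 126]
(294, 271) [ 0.5899 -0.0163  0.1751] tool [-0.0062  0.0556  0.0059] [109 117 126]
(294, 276) [ 0.588  -0.015   0.1752] tool [-0.0038  0.0554  0.0059] [108 117 126]
(294, 281) [ 0.5862 -0.0136  0.1755] tool [-0.0015  0.0551  0.0059] [110 119 128]
(294, 286) [ 0.5841 -0.0122  0.1754] tool [0.001  0.0552 0.0059] [109 119 127]
(294, 291) [ 0.5819 -0.0106  0.175 ] tool [0.0037 0.0556 0.006 ] [109 118 126]
(294, 296) [ 0.5797 -0.009   0.1746] tool [0.0064 0.056  0.006 ] [109 119 127]
(294, 301) [ 0.6107 -0.0276  0.2425] tool [-0.0296 -0.0119  0.0027] [49 49 52]
```

Depth shows the pot upright and centred in the grip to within 0.5 mm, with its foot 105 mm ahead of the TCP. The cup appears at zoomed (293,163), within 1.5 mm of the prediction, so I'll nudge and lower.

```bash
python3 -m handwheel '[[0,[-0.0008,0.015,-0.001],[0,0,0]],[0,[0,0.015,0],[0,0,0]],[0,[0,0.012,0],[0,0,0]],[0,[0,0.010,0],[0,0,0]],[0,[0,0.006,0],[0,0,0]],[0,[0,0.004,0],[0,0,0]],[0,[0,0,0],[0,0,0]]]'
python3 d.py 0.5889 -0.0082 0.166 -2.202
```

```text
time: 6.42
tcp_pos: [0.5897, -0.0076, 0.1687]
eef_rot: [-1.571, -0.0, 2.507]
ft_force: [-0.0, -0.3, 0.5]
opening: 0.0257
t 6.42 tcp [ 0.5897 -0.0076  0.1687] rot [-1.5708 -0.      2.5074] open 0.0257 F [-0.  -0.3  0.5]
tool shift [0.0003 0.0027 0.001 ] jaw angle -2.205 down [-0. -0. -1.]
turn share [-0.     -0.0015  0.    ]
```

```bash
python3 -m handwheel '[[0,[0,0.002,0],[0,0,0]],[0,[0,0.001,0],[0,0,0]],[0,[0,0.001,0],[0,0,0]],[0,[0,0,0],[0,0,0]]]'
python3 -m handwheel '[[34,[0,0,0],[0,0,0]],[45,[0,0,0],[0,0,0]],[50,[0,0,0],[0,0,0]],[50,[0,0,0],[0,0,0]],[50,[0,-0.03,0],[0,0,0]],[50,[0,-0.04,0],[0,0,0]],[50,[0,-0.01,0],[0,0,0]],[50,[0,0,0],[0,0,0]]]'
python3 - <<'E'
from h import *
for n in("wrist",):
    w=camera(n); cv2.imwrite(f"pics/{n}4.png",w["pixels"])
    uv,P=cloud(w); m=(abs(P[:,2]-.111)<.006)&(np.hypot(P[:,0]-.589,P[:,1]+.008)<.03)
    print(m.sum(),P[m].mean(0).round(4),P[m].min(0).round(4),P[m].max(0).round(4))
E
python3 d.py 0.42 0.2345 0.24 -1.167
```

```text
time: 6.92
tcp_pos: [0.5896, -0.0076, 0.1647]
eef_rot: [-1.571, -0.0, 2.507]
ft_force: [0.1, 0.0, -0.4]
opening: 0.0259
time: 7.92
tcp_pos: [0.59, -0.0076, 0.2452]
eef_rot: [-1.572, 0.001, 2.507]
ft_force: [-0.3, 0.1, 0.2]
opening: 0.0465
1058 [ 0.5905 -0.0076  0.1089] [ 0.5776 -0.0202  0.105 ] [0.603  0.0053 0.111 ]
t 7.97 tcp [ 0.5894 -0.0076  0.2438] rot [-1.5704e+00 -7.0000e-04  2.5074e+00] open 0.0466 F [-0.2  0.1 -0.9]
tool shift [ 0.2799  0.004  -0.0946] jaw angle -2.205 down [-8.e-04  1.e-04 -1.e+00]
turn share [-0.00e+00 -5.19e-01  4.00e-04]
```

View pics/wrist4.png

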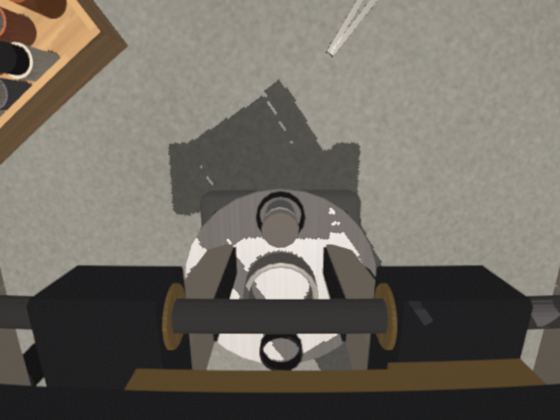

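Wrist view: the first pot stands upright in its cup, with its cap at (280,225). Depth puts its top at z = 0.110 and 1.7 mm from the cup axis. Now to pot B.

```bash
python3 -m handwheel '[[60,[0.035,0,-0.0118],[0,0,0]],[60,[0.035,0,-0.0118],[0,0,0]],[60,[0.035,0,-0.0118],[0,0,0]],[60,[0.035,0,-0.0118],[0,0,0]],[60,[0.035,0,-0.0118],[0,0,0]],[60,[0.035,0,-0.0118],[0,0,0]],[60,[0.035,0,-0.0118],[0,0,0]],[60,[0.035,0,-0.0118],[0,0,0]]]'
python3 -m handwheel '[[60,[0,0,0],[0,-0.0865,0]],[60,[0,0,0],[0,-0.0865,0]],[60,[0,0,0],[0,-0.0865,0]],[60,[0,0,0],[0,-0.0865,0]],[60,[0,0,0],[0,-0.0865,0]],[60,[0,0,0],[0,-0.0865,0]],[60,[0,0,0],[0,0,0]]]'
python3 - <<'E'
from h import *
w=camera("wrist"); cv2.imwrite("pics/w5.png",w["pixels"])
print(proj(w,[[.42,.2345,.05]]))
uv,P=cloud(w); m=(abs(P[:,2]-.05)<.005)&(np.hypot(P[:,0]-.42,P[:,1]-.2345)<.025)
print(m.sum(),P[m].mean(0).round(4),P[m].min(0).round(4),P[m].max(0).round(4))
E
python3 d.py 0.42 0.2345 0.103 -1.167
```

```text
time: 8.98
tcp_pos: [0.4184, 0.2348, 0.2425]
eef_rot: [-1.568, -0.002, 2.507]
ft_force: [0.7, 0.3, -0.2]
opening: 0.0554
time: 9.85
tcp_pos: [0.4193, 0.234, 0.2428]
eef_rot: [-1.571, -0.003, -2.739]
ft_force: [-0.4, 0.2, -0.4]
opening: 0.0559
[[280.64847233 209.26746703]]
685 [0.4199 0.2365 0.048 ] [0.4068 0.2238 0.0451] [0.4322 0.249  0.0502]
t 9.9 tcp [0.4194 0.2341 0.2432] rot [-1.5708e+00 -2.6000e-03 -2.7417e+00] open 0.0562 F [-0.8  0.6 -0.2]
tool shift [-0.0011  0.1402 -0.0002] jaw angle -1.1709 down [-0.0024 -0.001  -1.    ]
turn share [-0.     -0.0019  0.0013]
```

View pics/w5.png

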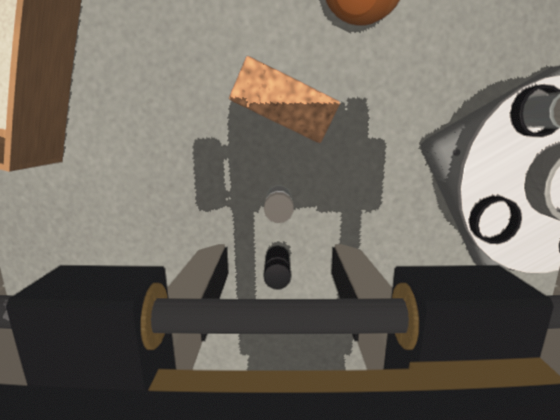

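Cap at (278,207), against a predicted (281,209). The black look-alike is clear of the fingers' path at (277,267). I'll descend with a 1 mm correction.

```bash
python3 -m handwheel '[[60,[-0.0015,0.03,-0.001],[0,0,0.0013]],[60,[0,0.03,0],[0,0,0]],[60,[0,0.03,0],[0,0,0]],[60,[0,0.025,0],[0,0,0]],[60,[0,0.015,0],[0,0,0]],[60,[0,0.01,0],[0,0,0]],[60,[0,0,0],[0,0,0]]]' 15
python3 -m handwheel '[[0,[0,0,0],[0,0,0]],[0,[0,0,0],[0,0,0]],[0,[0,0,0],[0,0,0]],[0,[0,0,0],[0,0,0]],[0,[0,0,0],[0,0,0]],[0,[0,0,0],[0,0,0]]]' 15
python3 d.py 0.4856 0.0674 0.23 -2.202
```

```text
time: 10.78
tcp_pos: [0.4211, 0.2359, 0.1043]
eef_rot: [-1.571, 0.002, -2.739]
ft_force: [0.5, 0.0, 0.2]
opening: 0.0557
time: 11.52
tcp_pos: [0.4216, 0.2361, 0.1051]
eef_rot: [-1.571, 0.003, -2.738]
ft_force: [-0.5, -0.4, 4.2]
opening: 0.0259
t 11.53 tcp [0.4216 0.2361 0.1051] rot [-1.5708  0.0033 -2.7378] open 0.0259 F [-0.5 -0.4  4.2]
tool shift [ 0.007  -0.1249  0.1803] jaw angle -1.167 down [ 0.003   0.0013 -1.    ]
turn share [ 0.0009  0.5175 -0.0015]
```

```bash
python3 -m handwheel '[[0,[0,-0.032,0],[0,0,0]],[0,[0,-0.032,0],[0,0,0]],[0,[0,-0.032,0],[0,0,0]],[0,[0,-0.030,0],[0,0,0]],[0,[0,0,0],[0,0,-0.0015]]]'
python3 -m handwheel '[[0,[0.001,0,0.03],[0,0,0]],[0,[0.001,0,0.03],[0,0,0]],[0,[0.001,0,0.03],[0,0,0]],[0,[0.001,0,0.03],[0,0,0]],[0,[0.001,0,0.03],[0,0,0]],[0,[0.002,0,0.03],[0,0,0]]]'
python3 -m handwheel '[[0,[0,0,0],[0,0.0865,0]],[0,[0,0,0],[0,0.0865,0]],[0,[0,0,0],[0,0.0865,0]],[0,[0,0,0],[0,0.0865,0]],[0,[0,0,0],[0,0.0865,0]],[0,[0,0,0],[0,0.0865,0]],[0,[0,0,0],[0,0,0]]]'
python3 d.py 0.4856 0.0674 0.166 -2.202
python3 - <<'E'
from h import *
w=camera("wrist"); s=state()
a=np.linspace(0,6.28,60); T=s["tcp_pos"]; M=R.from_euler("xyz",s["eef_rot"]).as_matrix()
im=w["pixels"].copy(); im=cv2.resize(im[170:340,190:370],None,fx=3.3,fy=3.3,interpolation=cv2.INTER_CUBIC)
def dr(P,col):
    q=((proj(w,P)-[190,170])*3.3).astype(int); cv2.polylines(im,[q.reshape(-1,1,2)],False,col,1)
for r,c in((.017,(0,255,0)),(.020,(0,0,255))): dr(np.c_[.4856+r*np.cos(a),.0674+r*np.sin(a),.073+0*a],c)
cv2.imwrite("pics/w6.png",im)
uv,P=cloud(w); L=(P-T)@M
m=(abs(L[:,2])<.013)&(abs(L[:,0])<.02)&(L[:,1]>.05)&(L[:,1]<.12)
t=m&(L[:,1]<np.percentile(L[m,1],5)+.005)
print("top y",np.percentile(L[t,1],[5,50]),"x min",[L[m&(L[:,1]>a)&(L[:,1]<a+.01)][:,0].min().round(4) for a in(.06,.07,.08,.09)],"z",L[t,2].min(),L[t,2].max(), "front", [L[m&(L[:,1]>a)&(L[:,1]<a+.01)][:,0].round(4).mean() for a in(.06,.07,.08,.09)])
E
```

```text
time: 12.15
tcp_pos: [0.4223, 0.2364, 0.2331]
eef_rot: [-1.571, 0.004, -2.738]
ft_force: [-0.0, 0.1, -0.9]
opening: 0.0255
time: 12.9
tcp_pos: [0.4848, 0.0666, 0.2287]
eef_rot: [-1.572, -0.003, -2.738]
ft_force: [0.7, -0.0, 0.5]
opening: 0.0255
time: 13.78
tcp_pos: [0.4846, 0.0675, 0.2289]
eef_rot: [-1.569, -0.002, 2.508]
ft_force: [-0.6, -0.7, 0.7]
opening: 0.0255
t 13.78 tcp [0.4846 0.0675 0.2289] rot [-1.5689e+00 -2.3000e-03  2.5084e+00] open 0.0255 F [-0.6 -0.7  0.7]
tool shift [-0.0011  0.0629 -0.0006] jaw angle -2.204 down [-3.e-03 -2.e-04 -1.e+00]
turn share [-0.001  -0.001   0.0012]
top y [0.05635643 0.05744592] x min [np.float64(-0.0097), np.float64(-0.0098), np.float64(-0.0096), np.float64(-0.0096)] z -0.012774440603112351 0.012939427068993882 front [np.float64(-0.00620913140311804), np.float64(-0.006395467422096317), np.float64(-0.006706397306397306), np.float64(-0.007001724137931035)]
```

View pics/w6.png

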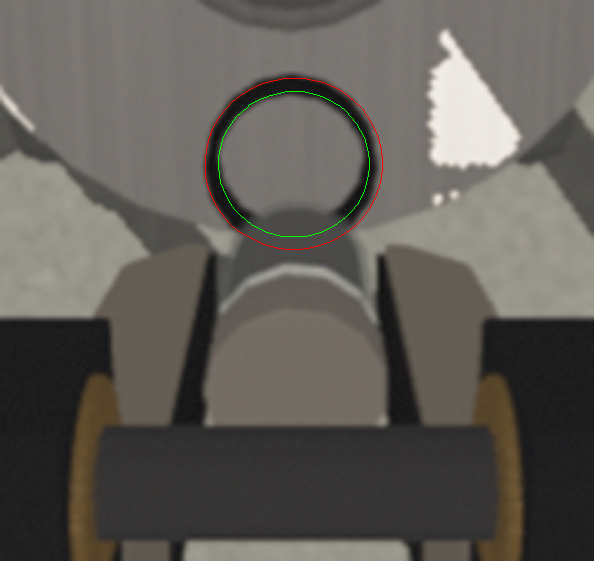

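The pot sits 3 mm toward +x in the grip and is upright, with its foot 107 mm ahead of the TCP. The cup shows at zoomed (293,161), about 1 mm left of the prediction. I'll correct for both and lower.

```bash
python3 -m handwheel '[[0,[-0.0045,0.010,-0.0014],[-0.001,0,0.0012]],[0,[0,0.015,0],[0,0,0]],[0,[0,0.012,0],[0,0,0]],[0,[0,0.010,0],[0,0,0]],[0,[0,0.006,0],[0,0,0]],[0,[0,0.004,0],[0,0,0]],[0,[0,0.003,0],[0,0,0]],[0,[0,0,0],[0,0,0]]]'
python3 d.py 0.4856 0.0674 0.167 -2.202
```

```text
time: 14.82
tcp_pos: [0.4899, 0.066, 0.1708]
eef_rot: [-1.573, 0.002, 2.507]
ft_force: [-0.2, -1.4, -0.4]
opening: 0.0254
t 14.82 tcp [0.4899 0.066  0.1708] rot [-1.5725e+00  2.3000e-03  2.5074e+00] open 0.0254 F [-0.2 -1.4 -0.4]
tool shift [0.0043 0.0038 0.0015] jaw angle -2.205 down [ 0.0029  0.     -1.    ]
turn share [ 0.0009 -0.0015 -0.0011]
```

```bash
python3 -m handwheel '[[0,[0.0005,0.002,0.0005],[0,0,0]],[0,[0,0.001,0],[0,0,0]],[0,[0,0.001,0],[0,0,0]],[0,[0,0,0],[0,0,0]]]'
python3 -m handwheel '[[34,[0,0,0],[0,0,0]],[45,[0,0,0],[0,0,0]],[50,[0,0,0],[0,0,0]],[50,[0,0,0],[0,0,0]],[50,[0,-0.03,0],[0,0,0]],[50,[0,-0.04,0],[0,0,0]],[50,[0,-0.01,0],[0,0,0]],[50,[0,0,0],[0,0,0]]]'
python3 - <<'E'
from h import *
for n in("wrist",):
    w=camera(n); cv2.imwrite(f"pics/{n}7.png",w["pixels"])
    uv,P=cloud(w); m=(abs(P[:,2]-.111)<.006)&(np.hypot(P[:,0]-.486,P[:,1]-.067)<.03)
    print(m.sum(),P[m].mean(0).round(4),P[m].min(0).round(4),P[m].max(0).round(4))
E
python3 d.py 0.614 0.2448 0.26 -0.7
```

```text
time: 15.32
tcp_pos: [0.4892, 0.0659, 0.1667]
eef_rot: [-1.572, 0.002, 2.507]
ft_force: [0.9, 0.5, -0.2]
opening: 0.0258
time: 16.32
tcp_pos: [0.4893, 0.0659, 0.247]
eef_rot: [-1.573, 0.003, 2.507]
ft_force: [-0.6, 0.2, -0.8]
opening: 0.0467
1040 [0.4877 0.0678 0.1089] [0.4746 0.0555 0.105 ] [0.4999 0.0809 0.111 ]
t 16.38 tcp [0.4887 0.0659 0.2459] rot [-1.5720e+00  1.7000e-03  2.5074e+00] open 0.0467 F [-0.1  0.2 -0.7]
tool shift [ 0.0051 -0.0139 -0.2184] jaw angle -2.205 down [ 0.002 -0.    -1.   ]
turn share [-1.000e-04 -7.525e-01 -1.100e-03]
```

View pics/wrist7.png

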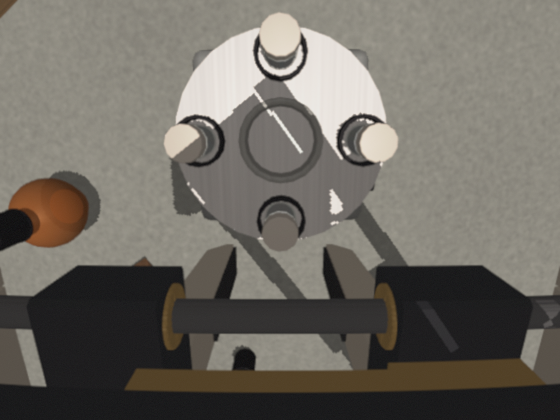

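All four pots stand upright in their cups, with caps at (280,36), (184,142), (377,142) and (281,230). The ring is centred at about (281,140). I'll measure the ring centre from this view, then go to the flask.

```bash
python3 - <<'E'
from h import *
w=camera("wrist"); uv,P=cloud(w)
C=[]
for c in((.575,.0812),(.4995,-.022),(.5905,-.0076),(.4877,.0678)):
    m=(P[:,2]>.100)&(P[:,2]<.12)&(np.hypot(P[:,0]-c[0],P[:,1]-c[1])<.02)
    q=plane(w,uv[m],.1105); t=m&(abs(P[:,2]-np.percentile(P[m,2],70))<.003)
    (e,r)=cv2.minEnclosingCircle(P[t][:,:2].astype(np.float32)); C.append(e); print(c,np.round(e,4),round(r,4),np.percentile(P[m,2],[50,90]).round(4))
print("mean",np.mean(C,0), "old two",np.mean(C[:2],0))
m=(abs(P[:,2]-.085)<.003)&(np.hypot(P[:,0]-.537,P[:,1]-.03)<.04)
(e,r)=cv2.minEnclosingCircle(P[m][:,:2].astype(np.float32)); print("ring",m.sum(),e,r,P[m].mean(0))
E
python3 -m handwheel '[[70,[0.0007,-0.002,-0.027],[0,0,0]],[70,[0.0007,-0.002,-0.027],[0,0,0]],[70,[0.0007,-0.002,-0.027],[0,0,0]],[70,[0.0007,-0.002,-0.027],[0,0,0]],[70,[0.0006,-0.002,-0.027],[0,0,0]],[70,[0.0006,-0.002,-0.027],[0,0,0]],[70,[0.0006,-0.002,-0.028],[0,0,0]],[70,[0.0006,0,-0.028],[0,0,0]]]'
python3 -m handwheel '[[70,[0,0,0],[0,-0.084,0]],[70,[0,0,0],[0,-0.084,0]],[70,[0,0,0],[0,-0.084,0]],[70,[0,0,0],[0,-0.084,0]],[70,[0,0,0],[0,-0.083,0]],[70,[0,0,0],[0,-0.083,0]],[70,[0,0,0],[0,0,0]]]'
python3 - <<'E'
from h import *
w=camera("wrist"); cv2.imwrite("pics/w8.png",w["pixels"])
print(proj(w,[[.614,.2448,.112]]))
uv,P=cloud(w); m=(abs(P[:,2]-.112)<.004)&(np.hypot(P[:,0]-.614,P[:,1]-.2448)<.025)
(e,r)=cv2.minEnclosingCircle(P[m][:,:2].astype(np.float32)); 
print(m.sum(),P[m].mean(0).round(4),e,r)
m=(P[:,2]>.02)&(P[:,2]<.06)&(np.hypot(P[:,0]-.614,P[:,1]-.2448)<.045); print("belly",m.sum(),P[m].min(0),P[m].max(0))
E
python3 d.py 0.614 0.2448 0.16 -1.2
```

```text
(0.575, 0.0812) [0.5746 0.0826] 0.0131 [0.109 0.11 ]
(0.4995, -0.022) [ 0.4992 -0.0205] 0.0133 [0.1091 0.11  ]
(0.5905, -0.0076) [ 0.5897 -0.0068] 0.0132 [0.1091 0.11  ]
(0.4877, 0.0678) [0.4873 0.0683] 0.013 [0.1089 0.1098]
mean [0.53769667 0.03088039] old two [0.53686352 0.03103129]
ring 1479 (0.536840558052063, 0.03092776983976364) 0.03082595206797123 [0.53816854 0.02988804 0.08306605]
time: 17.42
tcp_pos: [0.6138, 0.2452, 0.2588]
eef_rot: [-1.57, 0.0, 2.507]
ft_force: [-0.0, -0.1, 0.6]
opening: 0.0654
time: 18.3
tcp_pos: [0.6132, 0.2444, 0.2589]
eef_rot: [-1.57, -0.001, -2.773]
ft_force: [-0.3, -0.5, 0.0]
opening: 0.065
[[280.88266983 225.41919822]]
1077 [0.6139 0.2463 0.11  ] (0.613514244556427, 0.24605117738246918) 0.014020724222064018
belly 1957 [0.58256914 0.21463901 0.03354107] [0.6463341  0.27882004 0.05999207]
t 18.35 tcp [0.6134 0.2444 0.2592] rot [-1.5700e+00 -1.0000e-04 -2.7755e+00] open 0.0652 F [ 0.1 -0.2 -0.1]
tool shift [-0.0008  0.0992 -0.0002] jaw angle -1.2047 down [ 2.e-04 -8.e-04 -1.e+00]
turn share [-0.0004 -0.0024  0.0001]
```

View pics/w8.png

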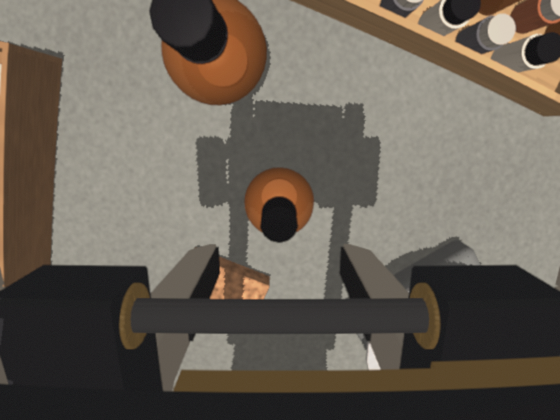

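Wrist view: the small flask's cap at (279,218), predicted (281,225). The larger flask at (205,40) is well clear. I'll descend onto the cap and grip it firmly.

```bash
python3 -m handwheel '[[70,[-0.0008,0.025,-0.0009],[0,0,0]],[70,[0,0.025,0],[0,0,0]],[70,[0,0.02,0],[0,0,0]],[70,[0,0.015,0],[0,0,0]],[70,[0,0.009,0],[0,0,0]],[70,[0,0.005,0],[0,0,0]],[70,[0,0,0],[0,0,0]]]' 50
python3 -m handwheel '[[0,[0,0,0],[0,0,0]],[0,[0,0,0],[0,0,0]],[0,[0,0,0],[0,0,0]],[0,[0,0,0],[0,0,0]],[0,[0,0,0],[0,0,0]],[0,[0,0,0],[0,0,0]],[0,[0,0,0],[0,0,0]]]' 50
python3 d.py 0.537 0.0305 0.29 -1.2
```

```text
time: 19.23
tcp_pos: [0.6148, 0.2458, 0.1623]
eef_rot: [-1.57, 0.003, -2.772]
ft_force: [0.6, 0.5, 0.1]
opening: 0.0652
time: 20.1
tcp_pos: [0.6147, 0.2458, 0.1622]
eef_rot: [-1.57, 0.003, -2.772]
ft_force: [0.7, -0.3, 0.4]
opening: 0.0273
t 20.1 tcp [0.6147 0.2458 0.1622] rot [-1.5698  0.0028 -2.7718] open 0.0273 F [ 0.7 -0.3  0.4]
tool shift [ 0.1499 -0.128   0.1728] jaw angle -1.201 down [ 3.e-03  1.e-04 -1.e+00]
turn share [-0.0005 -0.0005 -0.0014]
```

```bash
python3 -m handwheel '[[0,[0,-0.025,0],[0,0,0]],[0,[0,-0.035,0],[0,0,0]],[0,[0,-0.035,0],[0,0,0]],[0,[0,-0.033,0],[0,0,0]],[0,[0,0,0],[0,0,-0.0014]]]'
python3 -m handwheel '[[0,[0.015,0,0.0175],[0,0,0]],[0,[0.02,0,0.023],[0,0,0]],[0,[0.025,0,0.028],[0,0,0]],[0,[0.025,0,0.028],[0,0,0]],[0,[0.025,0,0.028],[0,0,0]],[0,[0.02,0,0.024],[0,0,0]],[0,[0.02,0,0.024],[0,0,0]],[0,[0,0,0],[0,0,0]]]'
python3 d.py 0.537 0.0305 0.29 -1.2
python3 - <<'E'
from h import *
for n in("wrist","scene"):
    w=camera(n); cv2.imwrite(f"pics/{n}9.png",w["pixels"])
w=camera("wrist");s=state();T=s["tcp_pos"]; M=R.from_euler("xyz",s["eef_rot"]).as_matrix()
uv,P=cloud(w); L=(P-T)@M
print("belly widest & cap in tool frame")
for a,b in((.049,.053),(.056,.060),(.064,.075),(.085,.09),(.11,.12),(.12,.13),(.13,.14)):
    m=(L[:,1]>a)&(L[:,1]<b)&(np.hypot(L[:,0],L[:,2])<.045)
    if m.sum()>3: print(a,m.sum(),"x",L[m,0].min().round(4),L[m,0].max().round(4),"z",L[m,2].min().round(4),L[m,2].max().round(4))
m=(L[:,1]>.04)&(L[:,1]<.06)&(np.hypot(L[:,0],L[:,2])<.02);print("cap top y",np.percentile(L[m,1],[10,50]),L[m].mean(0))
m=(abs(P[:,2]-.0835)<.003)&(np.hypot(P[:,0]-.537,P[:,1]-.03)<.04)
print("ring vis",m.sum())
E
```

```text
time: 20.72
tcp_pos: [0.6156, 0.2462, 0.2938]
eef_rot: [-1.569, 0.006, -2.772]
ft_force: [1.2, 0.4, -1.2]
opening: 0.0276
time: 21.72
tcp_pos: [0.5357, 0.0291, 0.2883]
eef_rot: [-1.571, -0.003, -2.774]
ft_force: [1.0, 0.2, -0.5]
opening: 0.0276
t 21.73 tcp [0.5357 0.0291 0.2883] rot [-1.5706 -0.003  -2.7744] open 0.0276 F [ 1.   0.2 -0.5]
tool shift [-0.0017 -0.0017 -0.0008] jaw angle -1.2036 down [-0.0027 -0.0012 -1.    ]
turn share [-0.0001 -0.0018  0.0015]
belly widest & cap in tool frame
0.049 1807 x -0.0122 0.0049 z -0.0264 0.0244
0.056 450 x -0.0125 0.008 z -0.0293 0.028
0.064 992 x -0.0124 0.0001 z -0.0293 0.0273
0.085 82 x -0.0129 -0.0033 z -0.0198 0.018
0.11 1353 x -0.0303 0.0049 z -0.0326 0.0307
0.12 415 x -0.0311 0.0033 z -0.0334 0.031
0.13 20 x -0.0308 -0.0277 z -0.0104 0.0125
cap top y [0.04829877 0.052411  ] [-0.0044866   0.05223043 -0.00039356]
ring vis 489
```

View pics/wrist9.png

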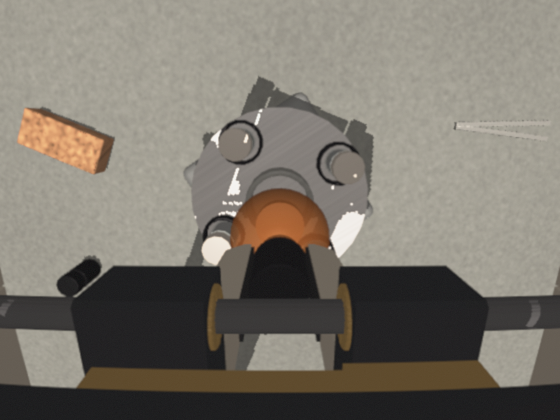

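View pics/scene9.png

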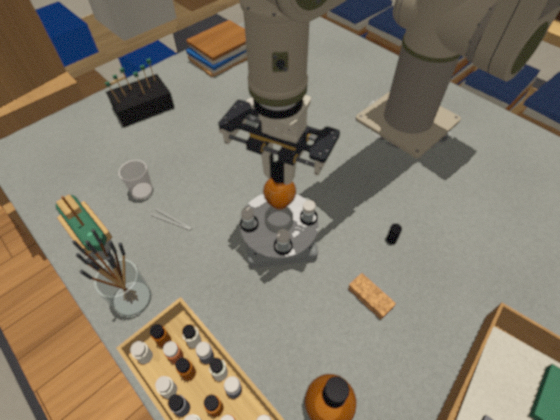

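Flask upright in the grip, offset about (+1.7, -1.0) mm in tool x and z. All four pots are still in their cups. I'll correct and lower towards the ring; contact is expected at TCP z ≈ 0.231.

```bash
python3 -m handwheel '[[0,[-0.0034,0.010,0.0002],[0,0,0.0015]],[0,[0,0.012,0],[0,0,0]],[0,[0,0.012,0],[0,0,0]],[0,[0,0.01,0],[0,0,0]],[0,[0,0.006,0],[0,0,0]],[0,[0,0,0],[0,0,0]]]'
python3 d.py 0.537 0.0305 0.231 -1.2
python3 -m handwheel '[[0,[0,0.003,0],[0,0,0]],[0,[0,0.003,0],[0,0,0]],[0,[0,0,0],[0,0,0]],[0,[0,0,0],[0,0,0]]]'
python3 d.py 0.537 0.0305 0.231 -1.2
```

```text
time: 22.62
tcp_pos: [0.5399, 0.0317, 0.2397]
eef_rot: [-1.57, 0.002, -2.772]
ft_force: [0.3, -0.8, -1.3]
opening: 0.0272
t 22.62 tcp [0.5399 0.0317 0.2397] rot [-1.5702e+00  1.9000e-03 -2.7719e+00] open 0.0272 F [ 0.3 -0.8 -1.3]
tool shift [0.0031 0.0087 0.0001] jaw angle -1.2011 down [ 2.e-03  2.e-04 -1.e+00]
turn share [-0.0003 -0.0005 -0.001 ]
time: 23.12
tcp_pos: [0.5402, 0.0317, 0.2344]
eef_rot: [-1.57, 0.003, -2.772]
ft_force: [-0.8, 0.7, -1.5]
opening: 0.0274
t 23.12 tcp [0.5402 0.0317 0.2344] rot [-1.5698  0.0029 -2.7718] open 0.0274 F [-0.8  0.7 -1.5]
tool shift [ 0.0034  0.0034 -0.    ] jaw angle -1.201 down [ 3.1e-03  1.0e-04 -1.0e+00]
turn share [-0.0005 -0.0005 -0.0015]
```

```bash
python3 -m handwheel '[[0,[0.0012,0.001,0],[0,0,0]],[0,[0,0.0015,0],[0,0,0]],[0,[0,0.0015,0],[0,0,0]],[0,[0,0,0],[0,0,0]]]'
python3 d.py 0.537 0.0305 0.231 -1.2
python3 -m handwheel '[[0,[0,0.0015,0],[0,0,0]],[0,[0,0.001,0],[0,0,0]],[0,[0,0,0],[0,0,0]]]'
python3 d.py 0.537 0.0305 0.231 -1.2
python3 - <<'E'
from h import *
w=camera("wrist"); cv2.imwrite("pics/w10.png",w["pixels"]);c=camera("scene");cv2.imwrite("pics/s10.png",cv2.resize(c["pixels"][120:290,200:360],None,fx=3.5,fy=3.5,interpolation=cv2.INTER_CUBIC))
E
```

```text
time: 23.62
tcp_pos: [0.5391, 0.0312, 0.2304]
eef_rot: [-1.57, 0.003, -2.772]
ft_force: [-1.2, -0.4, 1.7]
opening: 0.0277
t 23.62 tcp [0.5391 0.0312 0.2304] rot [-1.5696  0.0029 -2.7718] open 0.0277 F [-1.2 -0.4  1.7]
tool shift [ 0.0022 -0.0006 -0.0001] jaw angle -1.2011 down [ 0.0031 -0.     -1.    ]
turn share [-0.0006 -0.0005 -0.0014]
time: 24.0
tcp_pos: [0.5391, 0.0313, 0.2279]
eef_rot: [-1.57, 0.003, -2.772]
ft_force: [-1.6, -0.9, 4.9]
opening: 0.0273
t 24.0 tcp [0.5391 0.0313 0.2279] rot [-1.5696  0.003  -2.7718] open 0.0273 F [-1.6 -0.9  4.9]
tool shift [ 0.0023 -0.0031 -0.0001] jaw angle -1.201 down [ 0.0032  0.     -1.    ]
turn share [-0.0006 -0.0005 -0.0015]
```

View pics/w10.png

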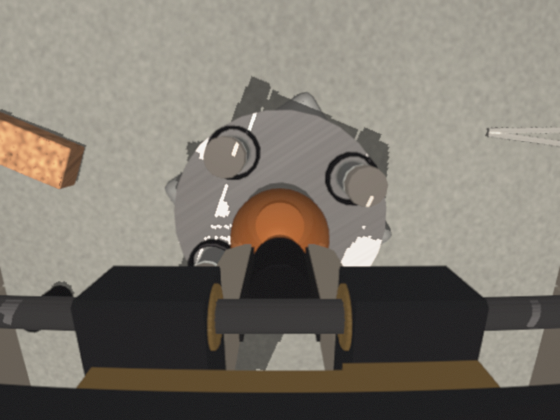

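View pics/s10.png

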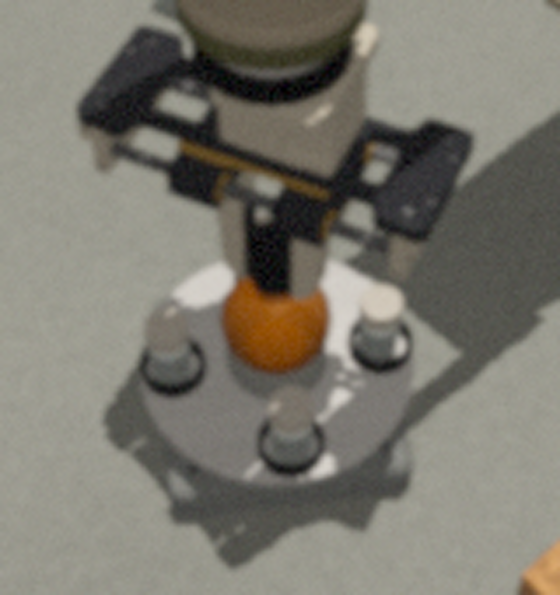

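The flask is seated in the ring: zoomed scene (275,320), contact at TCP z 0.231 as expected, force rising. Now pressing in small steps.

```bash
python3 -m handwheel '[[0,[0.0005,0.002,0],[0,0,0]],[0,[0,0.002,0],[0,0,0]],[0,[0,0.002,0],[0,0,0]],[0,[0,0,0],[0,0,0]]]'
python3 -m handwheel '[[0,[0,0.002,0],[0,0,0]],[0,[0,0.002,0],[0,0,0]],[0,[0,0,0],[0,0,0]],[0,[0,0,0],[0,0,0]]]'
python3 d.py 0.537 0.0305 0.217 -1.2
```

```text
time: 24.6
tcp_pos: [0.5388, 0.031, 0.2221]
eef_rot: [-1.569, 0.003, -2.772]
ft_force: [-2.1, -1.6, 7.7]
opening: 0.0275
time: 25.1
tcp_pos: [0.5389, 0.031, 0.2187]
eef_rot: [-1.569, 0.004, -2.772]
ft_force: [-3.1, -1.8, 9.4]
opening: 0.0273
t 25.1 tcp [0.5389 0.031  0.2187] rot [-1.5693  0.0038 -2.7718] open 0.0273 F [-3.1 -1.8  9.4]
tool shift [ 0.002   0.0017 -0.0002] jaw angle -1.201 down [ 4.1e-03 -1.0e-04 -1.0e+00]
turn share [-0.0008 -0.0005 -0.0019]
```

```bash
python3 -m handwheel '[[0,[0.0005,0.0015,0],[0,0,0]],[0,[0,0.001,0],[0,0,0]],[0,[0,0,0],[0,0,0]]]'
python3 -m handwheel '[[0,[0,0.001,0],[0,0,0]],[0,[0,0,0],[0,0,0]],[0,[0,0,0],[0,0,0]]]'
python3 d.py 0.537 0.0305 0.217 -1.2
```

```text
time: 25.48
tcp_pos: [0.5388, 0.0309, 0.2168]
eef_rot: [-1.569, 0.005, -2.772]
ft_force: [-4.5, -0.7, 13.5]
opening: 0.0272
time: 25.85
tcp_pos: [0.539, 0.0309, 0.2167]
eef_rot: [-1.569, 0.005, -2.772]
ft_force: [-6.7, -0.5, 17.4]
opening: 0.0272
t 25.85 tcp [0.539  0.0309 0.2167] rot [-1.5687  0.0052 -2.7717] open 0.0272 F [-6.7 -0.5 17.4]
tool shift [ 0.002  -0.0003 -0.0004] jaw angle -1.2009 down [ 5.6e-03 -1.0e-04 -1.0e+00]
turn share [-0.0011 -0.0005 -0.0026]
```

The TCP stopped at 0.217 while the force jumped to 17 N, so the head is on its stop. I'll verify by images.

```bash
python3 -m handwheel '[[0,[0,0,0],[0,0,0]],[0,[0,0,0],[0,0,0]],[0,[0,0,0],[0,0,0]]]'
python3 - <<'E'
from h import *
w=camera("wrist"); cv2.imwrite("pics/w11.png",w["pixels"]);c=camera("scene");cv2.imwrite("pics/s11.png",cv2.resize(c["pixels"][120:290,200:360],None,fx=3.5,fy=3.5,interpolation=cv2.INTER_CUBIC))
for n,k in(("wrist",w),("scene",c)):
  uv,P=cloud(k)
  for q in((.575,.0812),(.4995,-.022),(.5897,-.0068),(.4873,.0683)):
    m=(P[:,2]>.085)&(P[:,2]<.12)&(np.hypot(P[:,0]-q[0],P[:,1]-q[1])<.018)
    if m.sum()<10: print(n,q,"hidden");continue
    t=m&(P[:,2]>np.percentile(P[m,2],75)-.003)
    e,r=cv2.minEnclosingCircle(P[t][:,:2].astype(np.float32)); print(n,q,"top z",np.percentile(P[m,2],[60,90]).round(4),"c",np.round(e,4),round(r,4))
  m=(np.hypot(P[:,0]-.537,P[:,1]-.0305)<.083)&(P[:,2]>.04)&(P[:,2]<.065); print(n,"head face z",np.median(P[m,2]))
print(state()["ft_force"],state()["opening"],state()["time"])
E
```

```text
time: 26.22
tcp_pos: [0.539, 0.0309, 0.2167]
eef_rot: [-1.569, 0.005, -2.772]
ft_force: [-7.0, -1.8, 19.2]
opening: 0.0271
wrist (0.575, 0.0812) top z [0.0951 0.0958] c [0.5749 0.0829] 0.013
wrist (0.4995, -0.022) hidden
wrist (0.5897, -0.0068) top z [0.0951 0.0958] c [ 0.59   -0.0064] 0.0132
wrist (0.4873, 0.0683) hidden
wrist head face z 0.04519583661610094
scene (0.575, 0.0812) top z [0.0972 0.0986] c [0.5749 0.0805] 0.0131
scene (0.4995, -0.022) top z [0.0984 0.099 ] c [ 0.4946 -0.0269] 0.0053
scene (0.5897, -0.0068) top z [0.0977 0.099 ] c [ 0.59   -0.0086] 0.0132
scene (0.4873, 0.0683) top z [0.0975 0.0988] c [0.4871 0.0672] 0.0139
scene head face z 0.04812510185169522
[-6.30930248 -0.45090082 19.17142672] 0.02728606788960918 26.325
```

View pics/w11.png

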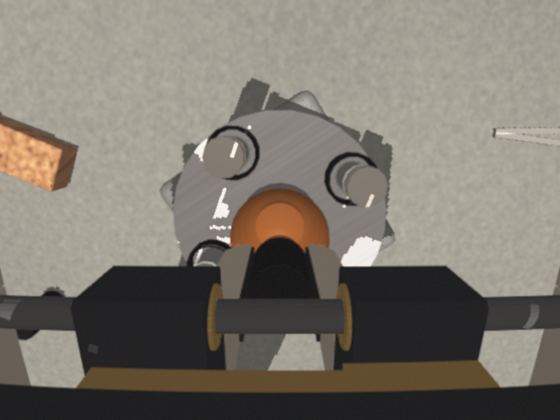

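View pics/s11.png

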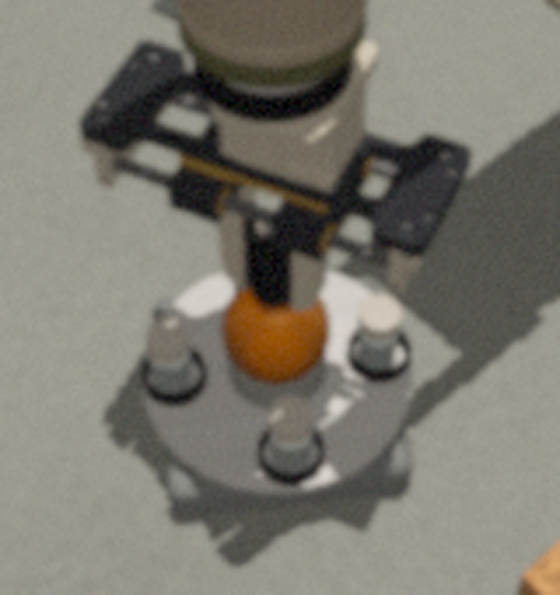

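Both cameras show the head fully down: pot tops dropped from 0.110 to 0.096 and the head face from 0.060 to 0.045. The flask is upright and held with a steady 19 N, so I'm handing in.

```bash
python3 -c "
from cell import *
print(close_job()); s=state(); print(s['time'],s['ft_force'],s['opening'])"
```

```text
the job is handed in; nothing more can be done
None
the job is handed in; nothing more can be done
```

The shaker is loaded and the job handed in at about 26 s: both table pots are in the two empty cups, and the small flask is in the ring, still gripped and pressed down. No verdict was reported.

**Pots:** after release, each stood upright within about 2 mm of its cup's axis. In the final views the two pots already in the shaker are still standing in their cups. The wrist camera could not see two of the four pots, and the scene camera only partly saw one; nothing contradicted the other views.

**Flask:** it made contact where expected, at tool height 0.231 m. I pressed until the arm stopped at 0.217 m with a steady push of about 19 N. There was also a sideways force of about 6 to 7 N.

**Head travel:** the wrist camera shows it down by about 14 mm. The two cameras differ by about 2 to 3 mm in absolute height; the scene camera, which has no head-up reading of the face, puts it at 48 mm, about 13 mm below its stated 61 mm.

**Other objects:** I didn't re-measure the cup, thinner, sanding block and tweezers at the end, but no move went near them and I saw nothing displaced in the later pictures.

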